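Set the filter slider to the marked notch, then switch the lamp on

TASK

While the lamp is still off, squeeze the spring latch tab on the filter slider's grip and slide the grip to the notch that is in line with the tall pointed marker, then let go so that the latch clicks out into that notch. After that, switch the lamp on by flipping the toggle lever on the small switch box over to its other side. Leave the well plate, the bottle and the slide box where they are.

Things in the scene. Friction and masses are not known exactly. Their poses are not given: they have to be found in the camera images.
- filter_unit: Fixed filter slider unit: white box, black top deck, 120 (x) x 190 (y) x 50 (z) mm. Origin: centre of its underside, on the bench; x across the track (at yaw 0 away from the robot), y along it. The track is a slot along y at x = -25 mm with four notches at y = -30, 0, +30, +60 mm, a white tick line beside each. It stands left or right of the switch box; place and yaw vary.
- slider_grip (a point): Point in the grey slider grip, 34 mm above the deck (84 mm above the bench); axes as the unit's. The grip block is 20 (x) x 24 (y) mm, from 2 to 48 mm above the deck; its far face is at x = +14 mm from this point, its near face at -6 mm. It is pinched along x together with the tab. Locked while the tab is out; with the tab pressed in it slides along y against about 2 N.
- tab_face (a point): Centre of the outer (near, -x) face of the steel latch tab: a plate 5 mm thick, 18 (y) x 22 (z) mm, in front of the grip block and 34 mm above the deck. It is pressed in +x, towards the block. From this face to the block's far face is 33 mm with the tab out, 25.5 mm fully pressed.
- slider (a joint): Position of the slider along the unit's +y (m): about 0 at the start (second notch, y = 0); notches at -0.030, 0, +0.030 and +0.060. About 1.5 mm of play either way in a notch.
- tab (a joint): How far the latch tab is pressed in (m): 0 = out (latched in a notch), 0.0075 = fully in; the slider is free above about 0.0055. The spring needs about 4 N to start and 8 N fully in. Let go between notches, the tab stays at about 0.0055 and springs out when the grip is slid onto a notch.
- marker_top (a point): Top of the tall aluminium marker: 16 x 16 x 7 mm foot with an arrow point towards the track and a pointed pin, 30 mm tall in all, fixed on the far part of the deck (x = +40 mm in the unit's frame), in line (same y in that frame) with the wanted notch: -30, +30 or +60 mm. Axes as the unit's. The two other notches, save the starting one, have only a plain square 7 mm foot.
- switch_box: Fixed lamp switch box, white, 100 (x) x 75 (y) x 45 (z) mm, origin at the centre of its underside. In the middle of its top a steel toggle lever pivots about the box's y axis at height 45 mm; the centre of its ball end (14 mm across; stem 8 mm) is 50 mm from the pivot. It leans 0.4 rad to the box's -x when off and 0.4 rad to +x when on.
- toggle_tip (a point): Centre of the ball at the end of the toggle lever; 91 mm above the bench at either stop, 95 mm half-way.
- toggle (a joint): Angle of the toggle lever (rad): 0 = off (leaning to the box's -x), 0.4 = snap-over centre (upright), 0.8 = on (leaning to +x). It needs up to about 2.5 N at the ball and snaps to whichever side of the centre it is on.
- well_plate: Bystander: clear 12-well plate 85 x 127 x 20 mm, loose, beyond the work.
- bottle: Bystander: white bottle 52 mm across, 110 mm tall, loose, at one side of the work.
- slide_box: Bystander: flat slide box 87 x 102 x 32 mm, loose, at one side of the work.
Not all that is in view belongs to the job. Leave any purple, turquoise or yellow look-alike of the filter_unit alone.

How it is judged:
By the outcome, as a careful person would: the job done as asked, in the order asked, and still so for the second after the job is handed in, with the robot touching nothing.
It also fails if it takes over 46 s, if anything falls off the work surface, if the arm or the gripper's body presses on something with over 40 N, if the wrist force passes 120 N, or if a joint passes its speed limit or range.

ROBOT

A 7-joint arm with a two-finger parallel gripper is mounted at the origin on the work surface. World frame = base frame: x ahead of the robot, y to its left, z up, the work surface at z = 0. Lengths are in m, angles in rad, forces in N, time in s.
With the tool pointing down it reaches from about 0.425 to 0.95 m from the base axis. Payload 4.7 kg.
Tool frame: the origin (TCP) lies between the finger pads; the fingertips stand 17 mm ahead of it and the grasp point (between the pads) lies 2 mm behind it (tips_ahead is the distance from the TCP to the fingertips, in m); x points along the fingers, y is the direction in which the jaws open and shut, and the axes are right-handed (so a half turn about x gives the same grasp; the last joint's range is limited). The gripper opens to 87 mm and grips with 3 to 60 N. Pads are 19 mm wide; open, the fingers measure 117 mm over their backs; the gripper's body (75 mm by 190 mm) begins 51 mm behind the grasp point.
Start: joints at [1.227, 0.469, -0.049, 1.532, 0.024, 1.141, -0.082], TCP at [0.209, -0.642, 0.24] pointing down, gripper open.
Joint ranges: [-2.59, 2.59], [-0.33, 1.99], [-1.39, 1.29], [0.1, 2.45], [-1.04, 4.18], [0.21, 1.99], [-2.66, 2.66]. Speed limits (rad/s): [2.57, 2.57, 3.14, 3.14, 3.14, 3.14, 3.14].

INTERFACE

Orientations are given as a unit quaternion [w, x, y, z].
In Python, from cell import state, grab_frame, close_job, cut_out, tips_ahead gives the robot as it stands.
- The arm moves only by the shell command python3 -m handwheel 'ROWS'. ROWS is JSON, a list of rows, each a list of 3 entries, a list of its own where there are three numbers: the opening, from 0 (shut) to 1 (fully open), then the shift along the tool's x, y, z in cm, then the turn, a rotation vector about the tool's x, y, z in rad. In form: [[gripper, [x, y, z], [wx, wy, wz]], ...]. A call has 1 to 5 rows; each row is the pose to reach, as a shift and turn from the pose commanded when the call began, along the tool's axes at that moment; what a row does not reach only later rows make up. A row lasts 1/12 s, in which the tool goes at most 41.7 mm and 7.16 degrees, less where a joint would pass 70% of its speed; a pose out of reach is approached as far as the arm can. A call with a gripper value outside its range is refused whole. The fingers move at their own pace and stop on an object; the grip force is fixed at half the most. Time passes only in rows, so rows that repeat a pose let the fingers close. It gives the time, the measured TCP pose, the force and the opening at its end, in the units of the state.
- state(): the state, without advancing time (a new reading comes with each control period).
- grab_frame(name): name is "scene" or "side" or "wrist"; returns a dict with "img" (480x640x3 uint8, red, green, blue), "z_map" (480x640 float32, m along the optical axis (not along the pixel's ray), 0 where there is no reading), "fx", "fy", "cx", "cy" (pixels), "rvec" (rotation vector, rad) and "tvec" (3), from world to camera coordinates, as OpenCV has them. Camera axes: x right, y down, z forward; pixel columns grow to the right and rows downward; lengths in m; the calibration is good to about 2 mm. The wrist camera is an equidistant fisheye: a pixel r from the principal point sees the ray r / f radians off the axis. A picture is of the moment at which its call begins.
- close_job(): hands the job in, once; it reports no verdict.
Trained networks look in a picture, given as the dict that the camera call returned (one of the last four; its "shot" number tells which), for a name from the list of things; names that differ only in an ending like _2 or _b are one class to them, and where a whole thing is asked for, a point or a joint stands for the part that bears it (a point fixed in the world has none). Each returns a list of dicts, best first, with "score" (0 to 1); they miss things now and then, are a little off and sometimes report something else, mostly with a low value. They report only what shows in the picture. A call takes as long as a camera call. They do not tell look-alikes from the thing itself.
- cut_out(target, picture): "region" (480x640 bool, what is visible of it) and "rect" ([left, top, width, height] in pixels, round what is visible of it).
The state is a dict: "time_s": time; "q": joint angles; "dq": joint speeds; "joint_efforts": joint torques, N m; "tcp_pos": TCP position; "eef_rot": TCP orientation; "force": force on the tool from outside, world axes, zero at the start; "ft_torque": the same for the moment, N m; "gripper_width": opening from 0.0 (shut) to 1.0 (fully open).
Only numpy, scipy, OpenCV 4.12 (cv2) and the standard library are available. Lean on these libraries where they do the work, as an engineer would, in place of code of your own. Each camera call takes 0.05 s, during which the arm holds its last target.

## Working session

There is one attempt and no reset: what is moved stays moved. The work goes in short steps, Python scripts to look and compute and a shell command to move; the robot and the scene stay as the last step left them, time stands still between calls to the robot, and variables do not carry over. Pictures are saved under pics/ and viewed, and the job is handed in when it is done.

```bash
ls; mkdir -p pics; cat > h.py <<'E'
import numpy as np,cv2
from cell import state, grab_frame, close_job, cut_out, tips_ahead
def save(n,f): cv2.imwrite('pics/'+n+'.png',f['img'][:,:,::-1])
def world(f,mask=None):
    R=cv2.Rodrigues(np.array(f['rvec'],float))[0];t=np.array(f['tvec'],float).ravel()
    v,u=np.mgrid[0:480,0:640];z=f['z_map'].astype(float)
    P=np.stack([(u-f['cx'])/f['fx']*z,(v-f['cy'])/f['fy']*z,z],-1)
    return (P-t)@R
def proj(f,X):
    R=cv2.Rodrigues(np.array(f['rvec'],float))[0];t=np.array(f['tvec'],float).ravel()
    c=np.atleast_2d(X)@R.T+t
    return np.c_[c[:,0]/c[:,2]*f['fx']+f['cx'],c[:,1]/c[:,2]*f['fy']+f['cy']]
E
python3 - <<'E'
from h import *
import pickle
s=state();print({k:np.round(v,3) for k,v in s.items()},tips_ahead)
for n in ('scene','side'):
    f=grab_frame(n);save(n+'0',f);pickle.dump(f,open(n+'0.pkl','wb'))
    W=world(f)
    for t in ('filter_unit','slider_grip','tab_face','marker_top','switch_box','toggle_tip'):
        for d in cut_out(t,f)[:3]:
            m=d['region']&(f['z_map']>0);p=W[m]
            print(n,t,round(d['score'],2),d['rect'],np.round(np.median(p,0),3) if len(p) else '',np.round(p.max(0),3) if len(p) else '')
E
```

```text
pics
{'time_s': np.float64(0.0), 'q': array([ 1.227,  0.469, -0.049,  1.534,  0.024,  1.141, -0.082]), 'dq': array([-0.002, -0.001, -0.001, -0.   , -0.001, -0.001, -0.   ]), 'joint_efforts': array([-0.0000e+00, -5.0798e+01, -8.0000e-02, -2.3616e+01, -6.1000e-02,
        3.8000e-02,  0.0000e+00]), 'tcp_pos': array([ 0.209, -0.641,  0.238]), 'eef_rot': array([-0.11 , -0.698, -0.112,  0.698]), 'force': array([-0.87 , -0.273,  0.645]), 'ft_torque': array([ 0.013, -0.009,  0.002]), 'gripper_width': np.float64(1.0)} 0.017
scene filter_unit 0.98 [211.2, 156.3, 74.5, 51.3] [ 0.338 -0.16   0.046] [ 0.388 -0.056  0.101]
scene filter_unit 0.94 [454.9, 188.7, 81.7, 52.3] [0.359 0.511 0.047] [0.418 0.632 0.1  ]
scene filter_unit 0.85 [303.9, 229.0, 84.4, 56.0] [0.539 0.136 0.047] [0.613 0.246 0.101]
scene slider_grip 0.75 [373.7, 320.6, 16.6, 20.7] [0.74  0.242 0.092] [0.751 0.263 0.101]
scene slider_grip 0.67 [488.5, 187.7, 20.3, 18.6] [0.328 0.512 0.085] [0.337 0.565 0.1  ]
scene slider_grip 0.64 [385.0, 158.1, 11.8, 18.4] [0.258 0.223 0.086] [0.267 0.239 0.099]
scene tab_face 0.39 [378.2, 323.
[... 700 characters left out ...]
er_grip 0.76 [350.3, 334.7, 20.3, 24.1] [0.242 0.231 0.09 ] [0.258 0.242 0.101]
side slider_grip 0.68 [301.4, 242.9, 12.6, 25.1] [0.496 0.133 0.085] [0.527 0.144 0.102]
side tab_face 0.6 [463.8, 231.6, 7.0, 9.1] [ 0.275 -0.167  0.087] [ 0.299 -0.159  0.096]
side tab_face 0.53 [361.3, 343.0, 11.7, 12.0] [0.23  0.221 0.088] [0.251 0.227 0.096]
side tab_face 0.47 [217.7, 420.5, 9.4, 8.6] [0.295 0.514 0.089] [0.306 0.522 0.097]
side marker_top 0.4 [265.8, 262.8, 9.0, 5.7] [0.54  0.206 0.059] [0.547 0.212 0.078]
side switch_box 0.68 [348.1, 189.2, 52.5, 37.3] [ 0.517 -0.122  0.041] [ 0.618 -0.085  0.098]
side toggle_tip 0.43 [376.9, 188.9, 11.1, 14.8] [ 0.515 -0.139  0.073] [ 0.577 -0.134  0.098]
```

View pics/scene0.png

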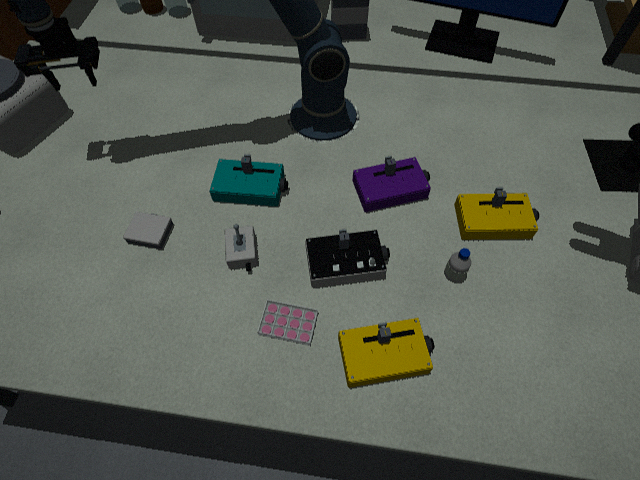

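View pics/side0.png

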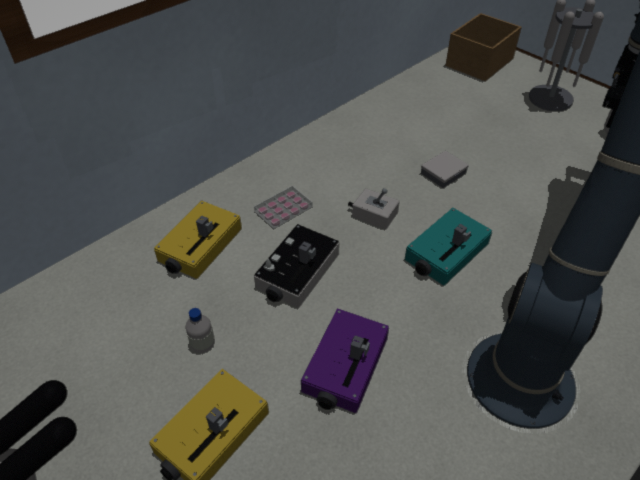

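```bash
python3 - <<'E'
from h import *
import pickle
f=pickle.load(open('scene0.pkl','rb'));c=f['img'][205:305,200:420];cv2.imwrite('pics/c1.png',cv2.resize(c,None,fx=3.6,fy=3.6,interpolation=2)[:,:,::-1])
f=pickle.load(open('side0.pkl','rb'));c=f['img'][170:320,240:420];cv2.imwrite('pics/c2.png',cv2.resize(c,None,fx=4,fy=4,interpolation=2)[:,:,::-1])
E
```

```text
(no output)
```

View pics/c1.png

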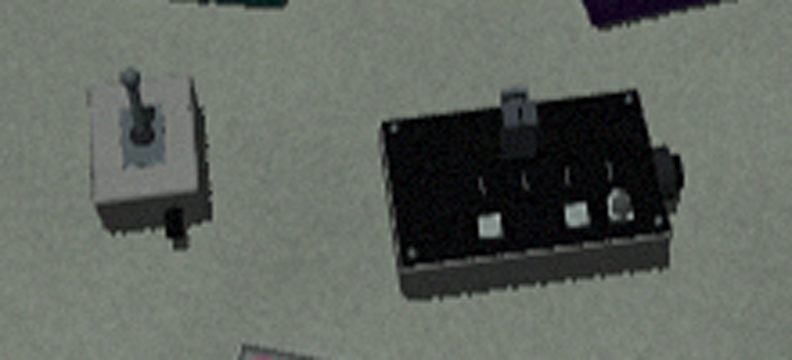

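View pics/c2.png

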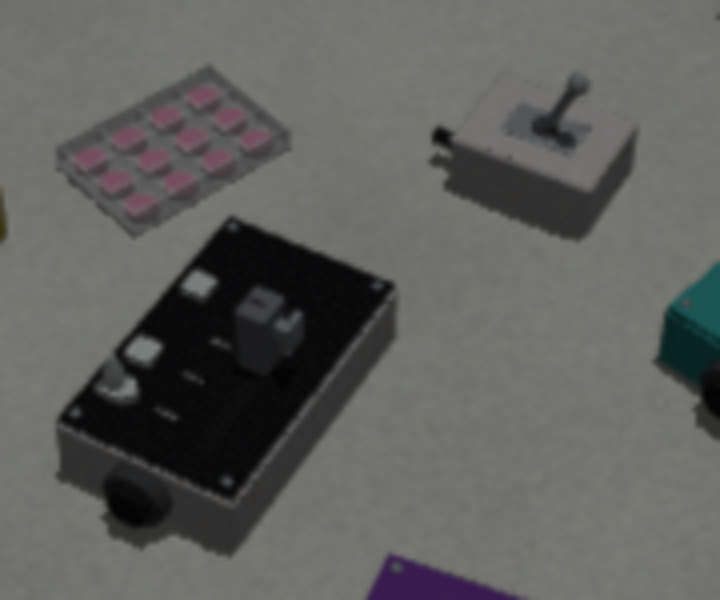

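The scene view shows the real black unit at about (345,257). Its tall marker is the left-most foot from the robot (px 372,262), which is the +60 notch. The switch box is at (239,247), with its lever leaning toward the robot (off). Next I'll fit the poses.

```bash
python3 - <<'E'
from h import *
import pickle
def rect(p):
    (c,wh,a)=cv2.minAreaRect((p[:,:2]*1000).astype(np.float32)); b=cv2.boxPoints((c,wh,a))
    return np.round(c,1),np.round(wh,1),round(a,2)
for n in ('scene','side'):
    f=pickle.load(open(n+'0.pkl','rb'));W=world(f);img=f['img'].astype(int)
    x,y,z=W[...,0],W[...,1],W[...,2]
    r=(f['z_map']>0)&(np.hypot(x-.55,y-.137)<.16)
    d=r&(z>.040)&(z<.06); print(n,'deck',d.sum(),rect(W[d]),np.median(z[d]))
    # deck interior edges excl. wheel
    g=r&(z>.08)&(z<.12); p=W[g]; print(' grip',g.sum(),rect(p),p.mean(0).round(4),p[:,2].max())
    g=r&(z>.096)&(z<.12); p=W[g]; print(' griptop',g.sum(),rect(p),p.mean(0).round(4))
    m=r&(z>.062)&(x>.54)&(y>.17); p=W[m]; print(' marker',m.sum(),p.mean(0).round(4),p[p[:,2].argmax()].round(4) if len(p) else'')
    r=(f['z_map']>0)&(np.hypot(x-.545,y+.134)<.09)
    d=r&(z>.037)&(z<.052);print(' box',d.sum(),rect(W[d]),np.median(z[d]))
    g=r&(z>.084); p=W[g];print(' ball',g.sum(),p.mean(0).round(4),rect(p))
E
```

```text
scene deck 3013 (array([528.7, 139.8]), array([121.6, 200.8]), 16.78) 0.047629803234705975
 grip 130 (array([503.8, 124.9]), array([35.7, 24. ]), 24.69) [0.507  0.1264 0.0925] 0.1005849843933929
 griptop 41 (array([508.4, 126.8]), array([17.6, 22.1]), 8.63) [0.5088 0.1284 0.0971]
 marker 19 [0.5526 0.2028 0.0703] [0.5516 0.2019 0.0775]
 box 930 (array([ 532.7, -138.7]), array([102.2,  75. ]), 16.89) 0.04219085703250355
 ball 28 [ 0.5157 -0.1432  0.0919] (array([ 515.1, -143.9]), array([12.3, 12.5]), 19.79)
side deck 3062 (array([520.1, 140.9]), array([122.2, 206.1]), 16.04) 0.04893564750361821
 grip 170 (array([495.8, 128. ]), array([34.2, 26.5]), 13.96) [0.496  0.13   0.0921] 0.10208656603119559
 griptop 65 (array([496.2, 127.5]), array([33.8, 25.4]), 13.96) [0.5021 0.1291 0.0978]
 marker 24 [0.5432 0.2058 0.0701] [0.5436 0.2036 0.079 ]
 box 799 (array([ 525.6, -136.6]), array([100.2,  84.2]), 16.73) 0.043578544052225
 ball 24 [ 0.5068 -0.1404  0.093 ] (array([ 506.8, -140.7]), array([10.3, 13.6]), 40.77)
```

```bash
cat >> h.py <<'E'
def rayplane(f,uv,h):
    R=cv2.Rodrigues(np.array(f['rvec'],float))[0];t=np.array(f['tvec'],float).ravel()
    uv=np.atleast_2d(uv).astype(float)
    d=np.c_[(uv[:,0]-f['cx'])/f['fx'],(uv[:,1]-f['cy'])/f['fy'],np.ones(len(uv))]@R
    C=-R.T@t; return C+d*((np.asarray(h)-C[2])/d[:,2])[:,None]
E
python3 - <<'E'
from h import *
import pickle
def rect(p):
    (c,wh,a)=cv2.minAreaRect((p[:,:2]*1000).astype(np.float32))
    return np.round(c,1),np.round(wh,1),round(a,2)
for n in ('scene','side'):
    f=pickle.load(open(n+'0.pkl','rb'));W=world(f)
    R=cv2.Rodrigues(np.array(f['rvec'],float))[0];t=np.array(f['tvec'],float).ravel();print(n,'cam',-R.T@t,f['fx'])
    x,y,z=W[...,0],W[...,1],W[...,2]
    tab=(f['z_map']>0)&(abs(z)<.02)&(np.hypot(x-.5,y)<.5); print('table z',np.median(z[tab]))
    def rp(m,h):
        v,u=np.nonzero(m);return rayplane(f,np.c_[u,v],h)
    r=(np.hypot(x-.55,y-.137)<.16)
    d=(r&(z>.040)&(z<.06)).astype(np.uint8); d=cv2.morphologyEx(d,cv2.MORPH_OPEN,np.ones((13,13)))>0
    print(' deck',rect(rp(d,.05)))
    g=r&(z>.0955); p=rp(g,.098); print(' griptop',g.sum(),rect(p))
    m=r&(z>.072)&(x>.53)&(y>.17);print(' marker',rp(m,.077).mean(0))
    r=(np.hypot(x-.545,y+.134)<.09)
    d=r&(z>.037)&(z<.052);print(' box',rect(rp(d,.045)))
    g=r&(z>.084);print(' ball',rp(g,.091).mean(0))
E
```

```text
scene cam [1.08994876 0.16450372 1.03592086] 451.2543476310268
table z -0.0022003037243295675
 deck (array([531.9, 134. ]), array([120. , 186.2]), 15.56)
 griptop 50 (array([505.2, 126.3]), array([28.1, 22.3]), 16.35)
 marker [0.55329137 0.20349978 0.077     ]
 box (array([ 536.5, -136.6]), array([102.1,  74.4]), 16.85)
 ball [ 0.51512157 -0.14346742  0.091     ]
side cam [-0.16146235  0.70808664  1.04891194] 578.9867058083629
table z -0.0008082632546370454
 deck (array([517.6, 142.9]), array([121.1, 201.2]), 16.5)
 griptop 69 (array([495.8, 128.1]), array([34.4, 23.7]), 12.44)
 marker [0.54269117 0.20493468 0.077     ]
 box (array([ 522.3, -131.6]), array([101.3,  82.6]), 16.75)
 ball [ 0.5082178  -0.14221791  0.091     ]
```

```bash
python3 - <<'E'
from h import *
from scipy.spatial.transform import Rotation as Ro
s=state();q=s['eef_rot'];R=Ro.from_quat([q[1],q[2],q[3],q[0]]).as_matrix()
print(R.round(3))
# guess: view pose x .44,y .05? 
yaw=np.deg2rad(16.5)
P=np.array([.47,.13,.25])
ex=np.array([0,0,-1.]);ey=np.array([np.cos(yaw),np.sin(yaw),0])
for sgn in(1,-1):
    T=np.c_[ex,sgn*ey,np.cross(ex,sgn*ey)]
    print('shift cm',(R.T@(P-s['tcp_pos'])*100).round(2),'rot',Ro.from_matrix(R.T@T).as_rotvec().round(3))
E
```

```text
[[ 0.     0.31  -0.951]
 [-0.    -0.951 -0.31 ]
 [-1.     0.    -0.   ]]
shift cm [ -1.05 -65.31 -48.71] rot [-1.544  0.    -0.   ]
shift cm [ -1.05 -65.31 -48.71] rot [ 1.598 -0.    -0.   ]
```

```bash
cat > go.py <<'E'
import sys
from h import *
from scipy.spatial.transform import Rotation as Ro
# usage go.py x y z yawdeg(tool y azimuth) ; prints shift/rot in current tool axes
x,y,z,yd=map(float,sys.argv[1:5])
s=state();q=s['eef_rot'];R=Ro.from_quat([q[1],q[2],q[3],q[0]]).as_matrix()
a=np.deg2rad(yd);ex=np.array([0,0,-1.]);ey=np.array([np.cos(a),np.sin(a),0]);T=np.c_[ex,ey,np.cross(ex,ey)]
print('t',round(float(s['time_s']),2),'tcp',s['tcp_pos'].round(4),'yaw',round(float(np.degrees(np.arctan2(R[1,1],R[0,1]))),2),'F',s['force'].round(1),'w',round(float(s['gripper_width']),3),'q',s['q'].round(2))
print('shift',(R.T@(np.array([x,y,z])-s['tcp_pos'])*100).round(2),'rot',Ro.from_matrix(R.T@T).as_rotvec().round(3))
E
python3 -m handwheel '[[1,[-1.2,-29.7,-35],[-1.54,0,0]],[1,[-1.2,-29.7,-35],[-1.54,0,0]],[1,[-1.2,-29.7,-35],[-1.54,0,0]],[1,[-1.2,-29.7,-35],[-1.54,0,0]],[1,[-1.2,-29.7,-35],[-1.54,0,0]]]'
python3 go.py .45 -.2 .25 16.5;python3 go.py .47 .13 .25 16.5
```

```text
time_s: 1.12
tcp_pos: [0.319, -0.4628, 0.2453]
eef_rot: [-0.322, -0.629, -0.322, 0.63]
force: [0.8, 0.1, 0.1]
gripper_width: 0.998
t 1.12 tcp [ 0.319  -0.4628  0.2453] yaw -35.81 F [0.8 0.1 0.1] w 0.998 q [ 1.09  0.29 -0.25  1.79  0.08  1.07  0.19]
shift [ -0.48  -4.76 -28.97] rot [-0.913  0.001 -0.   ]
t 1.12 tcp [ 0.319  -0.4628  0.2453] yaw -35.81 F [0.8 0.1 0.1] w 0.998 q [ 1.09  0.29 -0.25  1.79  0.08  1.07  0.19]
shift [ -0.5  -22.45 -56.9 ] rot [-0.913  0.001 -0.   ]
```

```bash
python3 -m handwheel '[[1,[-0.5,-4.8,-29],[-0.913,0,0]],[1,[-0.5,-4.8,-29],[-0.913,0,0]],[1,[-0.5,-4.8,-29],[-0.913,0,0]],[1,[-0.5,-4.8,-29],[-0.913,0,0]],[1,[-0.5,-4.8,-29],[-0.913,0,0]]]'
python3 go.py .46 .13 .25 16.5
```

```text
time_s: 1.53
tcp_pos: [0.4126, -0.2767, 0.249]
eef_rot: [0.5, 0.5, 0.5, -0.5]
force: [1.5, -0.3, 0.2]
gripper_width: 1.001
t 1.53 tcp [ 0.4126 -0.2767  0.249 ] yaw -0.01 F [ 1.5 -0.3  0.2] w 1.001 q [ 0.91  0.2  -0.47  1.91  0.1   1.05  0.4 ]
shift [ -0.14   4.73 -40.67] rot [-0.288  0.001 -0.001]
```

```bash
python3 -m handwheel '[[1,[-0.1,4.7,-40.7],[-0.288,0,0]],[1,[-0.1,4.7,-40.7],[-0.288,0,0]],[1,[-0.1,4.7,-40.7],[-0.288,0,0]],[1,[-0.1,4.7,-40.7],[-0.288,0,0]],[1,[-0.1,4.7,-40.7],[-0.288,0,0]]]'
python3 go.py .46 .11 .25 16.5
```

```text
time_s: 1.95
tcp_pos: [0.4371, -0.0699, 0.2495]
eef_rot: [0.566, 0.425, 0.565, -0.425]
force: [1.4, 0.1, 0.0]
gripper_width: 0.997
t 1.95 tcp [ 0.4371 -0.0699  0.2495] yaw 16.13 F [1.4 0.1 0. ] w 0.997 q [ 0.68  0.12 -0.67  2.01  0.09  1.03  0.26]
shift [ -0.07   7.2  -16.64] rot [-0.006  0.001 -0.001]
```

```bash
python3 -m handwheel '[[1,[-0.1,7.2,-16.6],[0,0,0]],[1,[-0.1,7.2,-16.6],[0,0,0]],[1,[-0.1,7.2,-16.6],[0,0,0]],[1,[-0.1,7.2,-16.6],[0,0,0]],[1,[-0.1,7.2,-16.6],[0,0,0]]]'
python3 go.py .46 .11 .25 16.5
python3 - <<'E'
from h import *
import pickle
f=grab_frame('wrist');save('w0',f);pickle.dump(f,open('w0.pkl','wb'))
print({k:np.round(f[k],3) for k in('fx','fy','cx','cy','rvec','tvec')})
E
```

```text
time_s: 2.37
tcp_pos: [0.46, 0.1144, 0.2511]
eef_rot: [0.567, 0.424, 0.567, -0.421]
force: [-0.6, 0.6, 0.3]
gripper_width: 1.005
t 2.37 tcp [0.46   0.1144 0.2511] yaw 16.6 F [-0.6  0.6  0.3] w 1.005 q [ 0.38  0.21 -0.8   1.95  0.17  1.05 -0.21]
shift [ 0.11 -0.13  0.43] rot [ 0.002 -0.003 -0.003]
{'fx': np.float64(371.648), 'fy': np.float64(371.648), 'cx': np.float64(320.668), 'cy': np.float64(231.61), 'rvec': array([-2.854, -0.416, -0.059]), 'tvec': array([-0.475, -0.056,  0.395])}
```

View pics/w0.png

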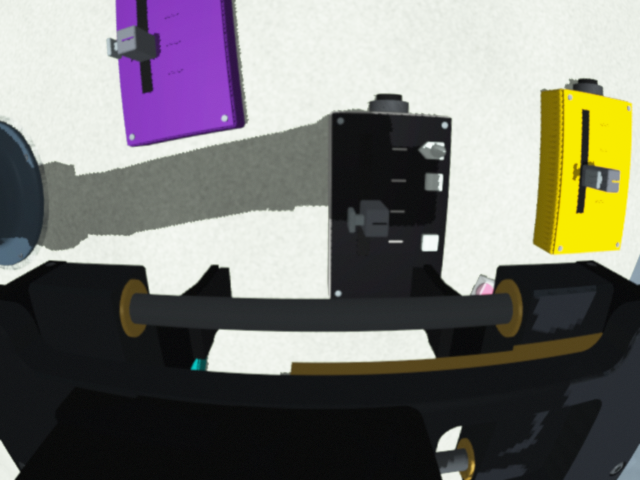

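The wrist view shows the black unit from above. The deck corner screws are at about (340,121), (445,121) and (338,293). The grip is at (372,218), the marker at (432,150), and the tick beside the marker at (398,150). Next I'll measure these.

```bash
cat >> h.py <<'E'
def wray(f,uv,h):
    R=cv2.Rodrigues(np.array(f['rvec'],float))[0];t=np.array(f['tvec'],float).ravel()
    uv=np.atleast_2d(uv).astype(float);D=np.zeros(4)
    K=np.array([[f['fx'],0,f['cx']],[0,f['fy'],f['cy']],[0,0,1.]])
    n=cv2.fisheye.undistortPoints(uv[:,None],K,D)[:,0]
    d=np.c_[n,np.ones(len(n))]@R; C=-R.T@t
    return C+d*((np.asarray(h)-C[2])/d[:,2])[:,None]
E
python3 - <<'E'
from h import *
import pickle
f=pickle.load(open('w0.pkl','rb'));c=f['img'][85:310,310:470];cv2.imwrite('pics/c3.png',cv2.resize(np.clip(c.astype(float)*2,0,255).astype(np.uint8),None,fx=3.6,fy=2.6,interpolation=2)[:,:,::-1])
for n,uv,h in [('sc1',(340,121),.05),('sc2',(445,121),.05),('sc3',(338,293),.05),('tick60',(398,149.5),.05),('tick30',(398,180.5),.05),('tick0',(398,211.5),.05),('tick-30',(396,241.5),.05),('sq30',(433,182),.057),('sq-30',(430,242),.057)]:
    print(n,wray(f,uv,h).round(4))
E
```

```text
sc1 [[0.4544 0.1989 0.05  ]]
sc2 [[0.5504 0.2316 0.05  ]]
sc3 [[0.5031 0.0352 0.05  ]]
tick60 [[0.5145 0.19   0.05  ]]
tick30 [[0.5238 0.1619 0.05  ]]
tick0 [[0.5336 0.1332 0.05  ]]
tick-30 [[0.5419 0.104  0.05  ]]
sq30 [[0.5554 0.1715 0.057 ]]
sq-30 [[0.5733 0.1148 0.057 ]]
```

View pics/c3.png

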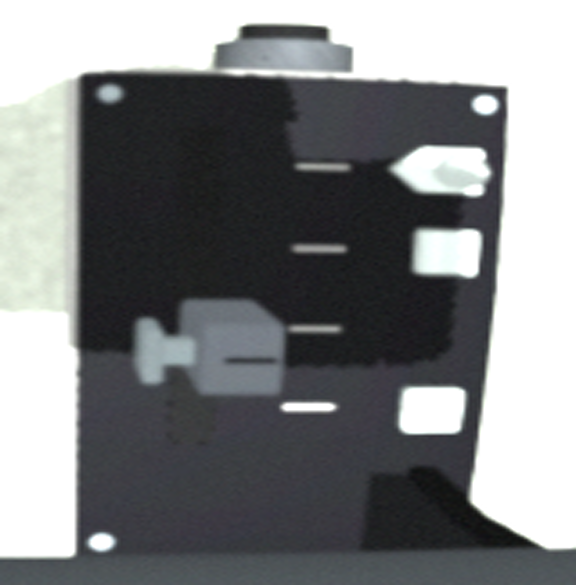

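```bash
python3 - <<'E'
from h import *
import pickle
f=pickle.load(open('w0.pkl','rb'))
px=lambda a,b:(310+a/3.6,85+b/2.6)
c=np.array([.5268,.1334]);a=np.deg2rad(17.5);R=np.array([[np.cos(a),-np.sin(a)],[np.sin(a),np.cos(a)]])
for n,p,h in [('slit',(250,360),.098),('top nl',(198,344),.098),('top nr',(283,346),.098),('top bl',(198,393),.098),('top br',(283,396),.098),('tab bl',(140,383),.095),('tab tl',(137,320),.073),('tab br',(160,383),.095),('marker tip',(478,172),.08),('sc1',(110,93),.05),('sc2',(485,104),.05),('sc3',(102,542),.05),('t60',(323,167),.05),('t-30',(309,407),.05)]:
    w=wray(f,px(*p),h)[0]; print(n,w.round(4),((w[:2]-c)@R*1000).round(1))
E
```

```text
slit [0.5089 0.1254 0.098 ] [-19.5  -2.2]
top nl [0.4955 0.1269 0.098 ] [-31.8   3.2]
top nr [0.5149 0.1321 0.098 ] [-11.8   2.3]
top bl [0.5006 0.1115 0.098 ] [-31.6 -13. ]
top br [0.5204 0.1163 0.098 ] [-11.3 -14.4]
tab bl [0.487  0.1101 0.095 ] [-45.  -10.3]
tab tl [0.4829 0.1261 0.073 ] [-44.1   6.2]
tab br [0.4915 0.1114 0.095 ] [-40.2 -10.3]
marker tip [0.5473 0.2011 0.08  ] [39.9 58.4]
sc1 [0.4548 0.1992 0.05  ] [-48.9  84.4]
sc2 [0.5513 0.2278 0.05  ] [51.7 82.7]
sc3 [0.5036 0.0348 0.05  ] [-51.8 -87. ]
t60 [0.516  0.1908 0.05  ] [ 7. 58.]
t-30 [0.5417 0.1039 0.05  ] [  5.4 -32.6]
```

```bash
python3 go.py .5043 .1249 .15 16.5
```

```text
t 2.42 tcp [0.4602 0.115  0.251 ] yaw 16.7 F [0.5 2.7 0.7] w 1.002 q [ 0.38  0.21 -0.8   1.95  0.17  1.05 -0.2 ]
shift [10.12  4.48  0.35] rot [ 0.003 -0.003 -0.003]
```

```bash
python3 -m handwheel '[[0.6,[5,4.5,0.3],[0,0,0]],[0.6,[10.1,4.5,0.3],[0,0,0]],[0.6,[10.1,4.5,0.3],[0,0,0]],[0.6,[10.1,4.5,0.3],[0,0,0]],[0.6,[10.1,4.5,0.3],[0,0,0]]]'
python3 go.py .5043 .1249 .082 16.5
python3 - <<'E'
from h import *
import pickle
f=grab_frame('wrist');save('w1',f);pickle.dump(f,open('w1.pkl','wb'))
g=grab_frame('side');save('s1',g);pickle.dump(g,open('s1.pkl','wb'))
c=g['img'][170:320,220:420];cv2.imwrite('pics/c4.png',cv2.resize(c,None,fx=4,fy=4,interpolation=2)[:,:,::-1])
E
```

```text
time_s: 2.83
tcp_pos: [0.5034, 0.1168, 0.1482]
eef_rot: [0.564, 0.424, 0.566, -0.426]
force: [0.5, 0.4, 0.2]
gripper_width: 0.706
t 2.83 tcp [0.5034 0.1168 0.1482] yaw 16.15 F [0.5 0.4 0.2] w 0.706 q [ 0.27  0.41 -0.72  1.97  0.35  0.89 -0.35]
shift [ 6.62  0.33 -0.75] rot [-0.006 -0.001  0.003]
```

View pics/w1.png

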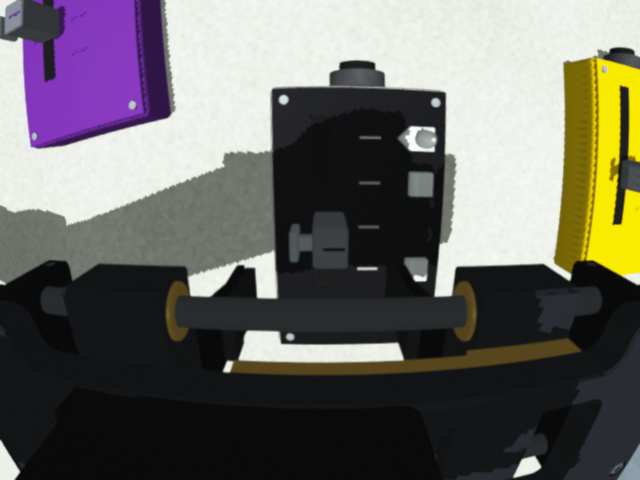

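View pics/c4.png

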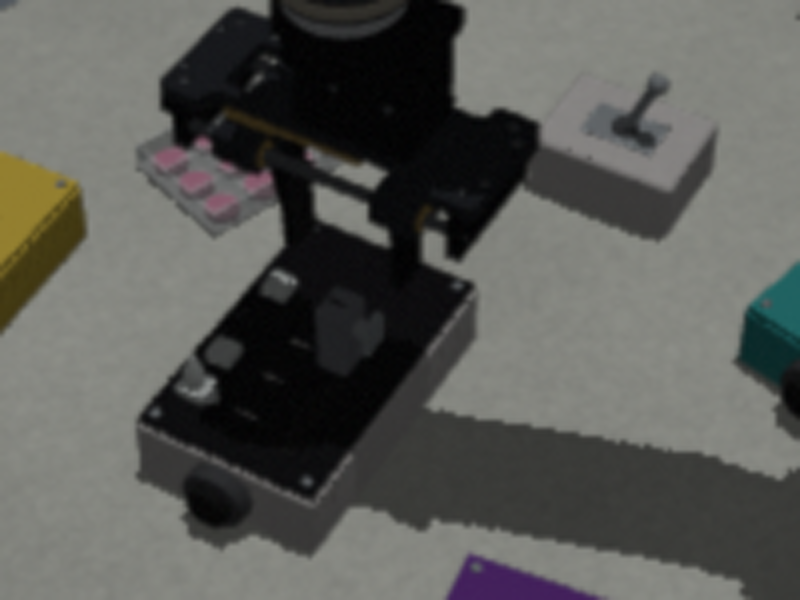

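```bash
python3 go.py .5043 .1249 .082 16.5; python3 - <<'E'
from h import *
import pickle
f=pickle.load(open('w1.pkl','rb'))
c=np.array([.5273,.1317]);a=np.deg2rad(16.5);R=np.array([[np.cos(a),-np.sin(a)],[np.sin(a),np.cos(a)]])
for n,p,h in [('sc1',(283.5,100),.05),('sc2',(435.5,103),.05),('sc3',(290,337),.05),('t60',(370,137.5),.05),('t30',(369,183),.05),('t0',(368.5,227),.05),('t-30',(367,268),.05),('marker',(425,138),.08),('slit',(333,249),.098),('tabL b',(290,262),.095)]:
    w=wray(f,p,h)[0]; print(n,w.round(4),((w[:2]-c)@R*1000).round(1))
E
```

```text
t 2.93 tcp [0.5049 0.1176 0.1509] yaw 16.15 F [0.3 0.9 1.2] w 0.638 q [ 0.27  0.41 -0.73  1.97  0.35  0.89 -0.36]
shift [ 6.89  0.12 -0.72] rot [-0.006  0.    -0.003]
sc1 [0.4543 0.1989 0.05  ] [-50.9  85.1]
sc2 [0.5511 0.2274 0.05  ] [50. 85.]
sc3 [0.5029 0.0341 0.05  ] [-51.1 -86.6]
t60 [0.5155 0.1909 0.05  ] [ 5.5 60.1]
t30 [0.5238 0.1617 0.05  ] [ 5.1 29.8]
t0 [0.5327 0.1328 0.05  ] [ 5.5 -0.5]
t-30 [0.541  0.1041 0.05  ] [  5.3 -30.3]
marker [0.543  0.1999 0.08  ] [34.4 61. ]
slit [0.5082 0.1252 0.098 ] [-20.2  -0.8]
tabL b [0.4872 0.11   0.095 ] [-44.6  -9.4]
```

```bash
python3 -m handwheel '[[0.6,[0,0.1,-0.7],[-0.006,0,0]],[0.6,[0,0.1,-0.7],[-0.006,0,0]],[0.6,[3,0.1,-0.7],[-0.006,0,0]],[0.6,[5,0.1,-0.7],[-0.006,0,0]],[0.6,[5,0.1,-0.7],[-0.006,0,0]]]'
python3 go.py .5041 .1243 .082 16.5
```

```text
time_s: 3.35
tcp_pos: [0.5013, 0.1235, 0.0972]
eef_rot: [0.566, 0.422, 0.567, -0.424]
force: [-0.6, -0.6, -0.5]
gripper_width: 0.594
t 3.35 tcp [0.5013 0.1235 0.0972] yaw 16.52 F [-0.6 -0.6 -0.5] w 0.594 q [ 0.21  0.48 -0.68  2.01  0.42  0.79 -0.43]
shift [1.52 0.3  0.  ] rot [0.    0.001 0.005]
```

```bash
python3 -m handwheel '[[0.6,[1.5,0.1,0],[0,0,0]],[0.6,[1.5,0.1,0],[0,0,0]],[0.6,[1.5,0.1,0],[0,0,0]]]'
python3 go.py .5041 .1243 .082 16.5; python3 -m handwheel '[[0.6,[0,0,0],[0,0,0]]]';python3 go.py .5041 .1243 .082 16.5;
```

```text
time_s: 3.6
tcp_pos: [0.5045, 0.125, 0.0852]
eef_rot: [0.567, 0.423, 0.566, -0.423]
force: [0.2, 0.2, -0.3]
gripper_width: 0.598
t 3.6 tcp [0.5045 0.125  0.0852] yaw 16.52 F [ 0.2  0.2 -0.3] w 0.598 q [ 0.2   0.5  -0.67  2.01  0.44  0.77 -0.45]
shift [ 0.32 -0.06  0.05] rot [ 0.     0.    -0.001]
time_s: 3.68
tcp_pos: [0.505, 0.1251, 0.0856]
eef_rot: [0.567, 0.424, 0.566, -0.422]
force: [-0.4, -0.8, 0.1]
gripper_width: 0.605
t 3.68 tcp [0.505  0.1251 0.0856] yaw 16.51 F [-0.4 -0.8  0.1] w 0.605 q [ 0.2   0.5  -0.67  2.01  0.44  0.77 -0.45]
shift [ 0.36 -0.11  0.05] rot [ 0.     0.    -0.002]
```

Now at the grasp. I'll close while nudging to z .083.

```bash
python3 -m handwheel '[[0.6,[0.2,-0.1,0.05],[0,0,0]],[0.25,[0.2,-0.1,0.05],[0,0,0]],[0.25,[0.2,-0.1,0.05],[0,0,0]],[0.2,[0.2,-0.1,0.05],[0,0,0]],[0.2,[0.2,-0.1,0.05],[0,0,0]]]'
python3 -m handwheel '[[0.2,[0,0,0],[0,0,0]],[0.2,[0,0,0],[0,0,0]],[0.2,[0,0,0],[0,0,0]]]'
python3 go.py .5041 .1243 .082 16.5
python3 - <<'E'
from h import *
f=grab_frame('wrist');save('w2',f)
E
```

```text
time_s: 4.1
tcp_pos: [0.502, 0.1234, 0.082]
eef_rot: [0.566, 0.422, 0.567, -0.424]
force: [-4.6, -1.0, 4.0]
gripper_width: 0.38
time_s: 4.35
tcp_pos: [0.5038, 0.1239, 0.082]
eef_rot: [0.567, 0.423, 0.566, -0.423]
force: [0.7, -0.7, 0.1]
gripper_width: 0.286
t 4.35 tcp [0.5038 0.1239 0.082 ] yaw 16.49 F [ 0.7 -0.7  0.1] w 0.286 q [ 0.2   0.51 -0.66  2.02  0.45  0.76 -0.45]
shift [-0.    0.04 -0.03] rot [-0.    -0.    -0.001]
```

View pics/w2.png

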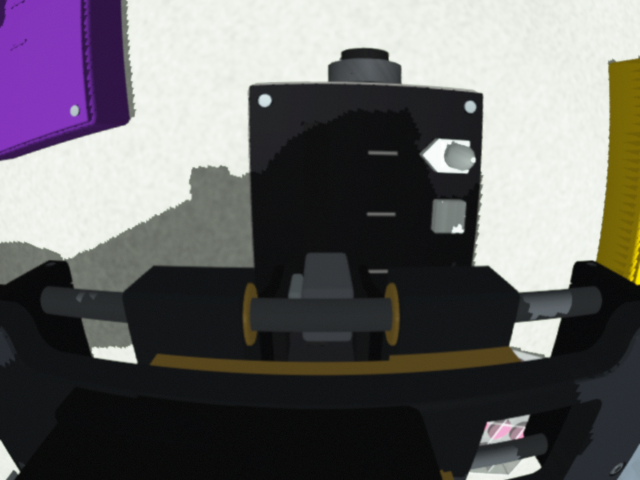

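Opening is 24.9 mm, so the tab is fully pressed. Sliding along unit +y, which is tool -z.

```bash
python3 -m handwheel '[[0.15,[0,0,-1],[0,0,0]],[0.15,[0,0,-2],[0,0,0]],[0.15,[0,0,-3],[0,0,0]],[0.15,[0,0,-4],[0,0,0]],[0.15,[0,0,-5],[0,0,0]]]'
python3 go.py .4868 .1825 .082 16.5
```

```text
time_s: 4.82
tcp_pos: [0.4892, 0.1733, 0.082]
eef_rot: [0.567, 0.423, 0.567, -0.423]
force: [4.1, -2.0, -3.5]
gripper_width: 0.286
t 4.82 tcp [0.4892 0.1733 0.082 ] yaw 16.54 F [ 4.1 -2.  -3.5] w 0.286 q [ 0.1   0.51 -0.67  2.02  0.45  0.76 -0.55]
shift [ 0.    0.03 -0.95] rot [ 0.001 -0.    -0.001]
```

```bash
python3 -m handwheel '[[0.15,[0,0,-0.5],[0,0,0]],[0.15,[0,0,-0.95],[0,0,0]],[0.15,[0,0,-0.95],[0,0,0]],[0.15,[0,0,-0.95],[0,0,0]]]'
python3 go.py .4867 .1821 .082 16.5
python3 - <<'E'
from h import *
import pickle
f=grab_frame('wrist');save('w3',f);pickle.dump(f,open('w3.pkl','wb'))
g=grab_frame('scene');pickle.dump(g,open('s3.pkl','wb'))
c=g['img'][195:305,290:420];cv2.imwrite('pics/c5.png',cv2.resize(c,None,fx=5,fy=5,interpolation=2)[:,:,::-1])
E
```

```text
time_s: 5.15
tcp_pos: [0.4865, 0.1823, 0.082]
eef_rot: [0.567, 0.424, 0.567, -0.422]
force: [3.5, 2.7, -5.7]
gripper_width: 0.287
t 5.15 tcp [0.4865 0.1823 0.082 ] yaw 16.56 F [ 3.5  2.7 -5.7] w 0.287 q [ 0.08  0.51 -0.67  2.02  0.45  0.76 -0.57]
shift [0.   0.01 0.03] rot [ 0.001 -0.002 -0.001]
```

View pics/w3.png

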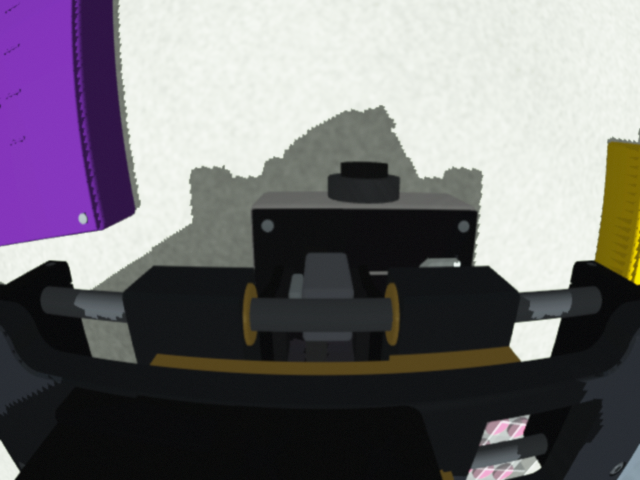

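View pics/c5.png

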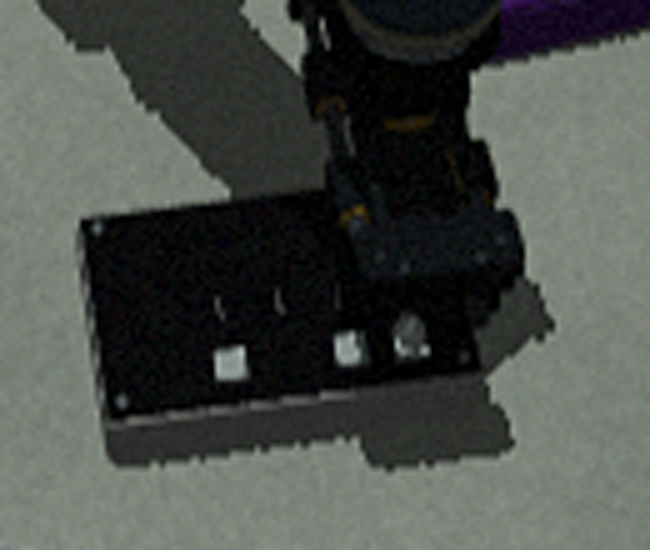

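```bash
python3 -m handwheel '[[0.6,[0,0,0],[0,0,0]],[0.6,[0,0,0],[0,0,0]],[0.6,[0,0,0],[0,0,0]],[0.6,[0,0,0],[0,0,0]],[0.6,[0,0,0],[0,0,0]]]'
python3 go.py .4867 .1821 .22 16.5
python3 - <<'E'
from h import *
f=grab_frame('wrist');save('w4',f)
cv2.imwrite('pics/c6.png',cv2.resize(f['img'][190:380,230:490],None,fx=3,fy=3,interpolation=2)[:,:,::-1])
E
```

```text
time_s: 5.67
tcp_pos: [0.487, 0.1806, 0.0823]
eef_rot: [0.567, 0.423, 0.566, -0.423]
force: [-0.4, 0.2, 0.6]
gripper_width: 0.558
t 5.67 tcp [0.487  0.1806 0.0823] yaw 16.48 F [-0.4  0.2  0.6] w 0.558 q [ 0.09  0.51 -0.67  2.02  0.45  0.76 -0.57]
shift [-13.77   0.03  -0.14] rot [-0.     0.001 -0.001]
```

View pics/c6.png

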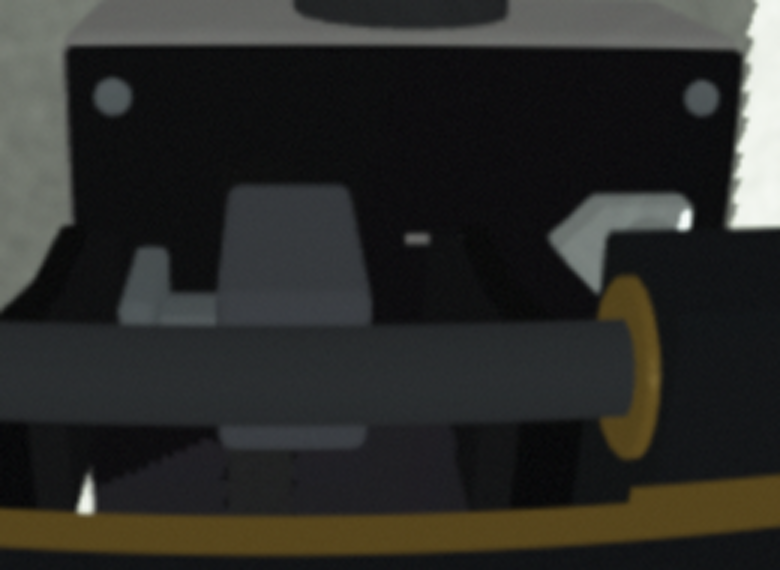

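The tab has come away from the block and the near finger is clear of it. I'll raise straight up, move back a little, and verify.

```bash
python3 -m handwheel '[[0.6,[-3,0,0],[0,0,0]],[0.6,[-7,0,0],[0,0,0]],[0.6,[-11,0,0],[0,0,0]],[0.6,[-14,0,6],[0,0,0]],[0.6,[-14,0,9],[0,0,0]]]'
python3 -m handwheel '[[0.6,[0,0,0],[0,0,0]],[0.6,[0,0,0],[0,0,0]]]'
python3 - <<'E'
from h import *
import pickle
f=grab_frame('wrist');save('w5',f);pickle.dump(f,open('w5.pkl','wb'))
E
python3 go.py .46 0 .22 16.5
```

```text
time_s: 6.13
tcp_pos: [0.5103, 0.1091, 0.224]
eef_rot: [0.57, 0.423, 0.566, -0.419]
force: [1.4, -1.0, -0.0]
gripper_width: 0.601
time_s: 6.3
tcp_pos: [0.5101, 0.1029, 0.2201]
eef_rot: [0.566, 0.425, 0.564, -0.425]
force: [-0.2, 1.2, -1.3]
gripper_width: 0.596
t 6.35 tcp [0.509  0.1049 0.2196] yaw 16.32 F [-0.5  0.9 -0.4] w 0.599 q [ 0.33  0.33 -0.76  1.89  0.26  1.03 -0.25]
shift [-0.04 -7.65  8.69] rot [-0.003  0.    -0.   ]
```

View pics/w5.png

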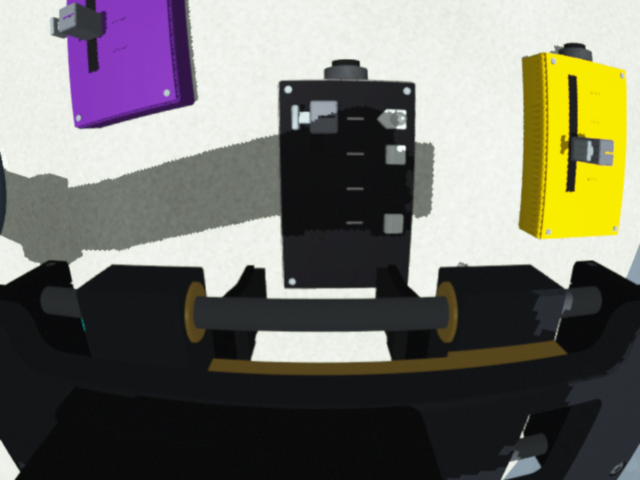

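```bash
python3 - <<'E'
from h import *
import pickle
f=pickle.load(open('w5.pkl','rb'))
c=f['img'][75:235,270:420];cv2.imwrite('pics/c7.png',cv2.resize(np.clip(c*1.8,0,255).astype(np.uint8),None,fx=4,fy=3.75,interpolation=2)[:,:,::-1])
E
```

```text
(no output)
```

View pics/c7.png

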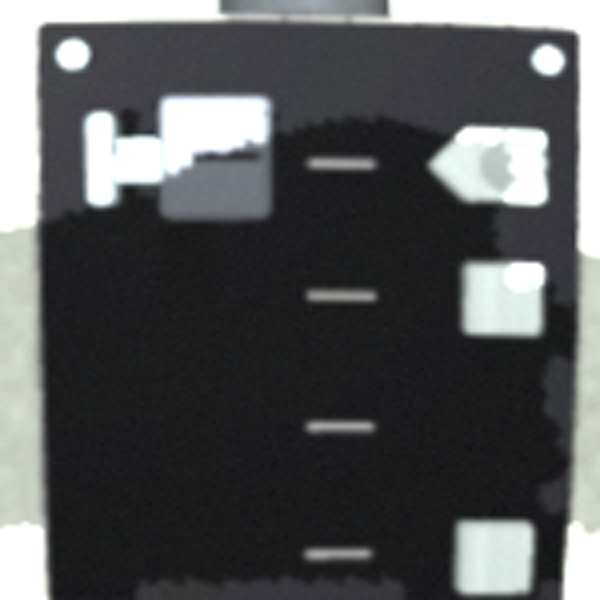

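The latch is confirmed: the outer face is about 33.8 mm from the far face (33 expected when out), and the grip is in line with the tick and marker at (355,118). Moving to look at the switch box.

```bash
python3 go.py .51 -.22 .22 16.5;  python3 -m handwheel '[[0.6,[0,-9.1,31.1],[0,0,0]],[0.6,[0,-9.1,31.1],[0,0,0]],[0.6,[0,-9.1,31.1],[0,0,0]],[0.6,[0,-9.1,31.1],[0,0,0]],[0.6,[0,-9.1,31.1],[0,0,0]]]'
python3 go.py .51 -.22 .22 16.5
```

```text
t 6.35 tcp [0.509  0.1049 0.2196] yaw 16.32 F [-0.5  0.9 -0.4] w 0.599 q [ 0.33  0.33 -0.76  1.89  0.26  1.03 -0.25]
shift [-3.000e-02 -9.040e+00  3.121e+01] rot [-0.003  0.    -0.   ]
time_s: 6.77
tcp_pos: [0.5089, -0.1023, 0.2191]
eef_rot: [0.567, 0.422, 0.568, -0.422]
force: [0.5, 1.0, 0.1]
gripper_width: 0.599
t 6.77 tcp [ 0.5089 -0.1023  0.2191] yaw 16.69 F [0.5 1.  0.1] w 0.599 q [ 0.68  0.31 -0.68  1.89  0.23  1.02  0.19]
shift [-0.1  -3.28 11.31] rot [ 0.003 -0.001  0.   ]
```

```bash
 python3 -m handwheel '[[0.6,[0,-3.3,11.3],[0,0,0]],[0.6,[0,-3.3,11.3],[0,0,0]],[0.6,[0,-3.3,11.3],[0,0,0]],[0.6,[0,-3.3,11.3],[0,0,0]],[0.6,[0,-3.3,11.3],[0,0,0]]]'
python3 go.py .51 -.22 .22 16.5
python3 - <<'E'
from h import *
import pickle
f=grab_frame('wrist');save('w6',f);pickle.dump(f,open('w6.pkl','wb'))
c=f['img'][70:270,240:480];cv2.imwrite('pics/c8.png',cv2.resize(c,None,fx=3,fy=3,interpolation=2)[:,:,::-1])
E
```

```text
time_s: 7.18
tcp_pos: [0.5095, -0.2207, 0.2185]
eef_rot: [0.565, 0.424, 0.567, -0.424]
force: [-0.0, 0.8, -0.1]
gripper_width: 0.597
t 7.18 tcp [ 0.5095 -0.2207  0.2185] yaw 16.35 F [-0.   0.8 -0.1] w 0.597 q [ 0.83  0.36 -0.63  1.82  0.24  1.04  0.39]
shift [-0.15  0.07 -0.06] rot [-0.003 -0.002  0.001]
```

View pics/w6.png

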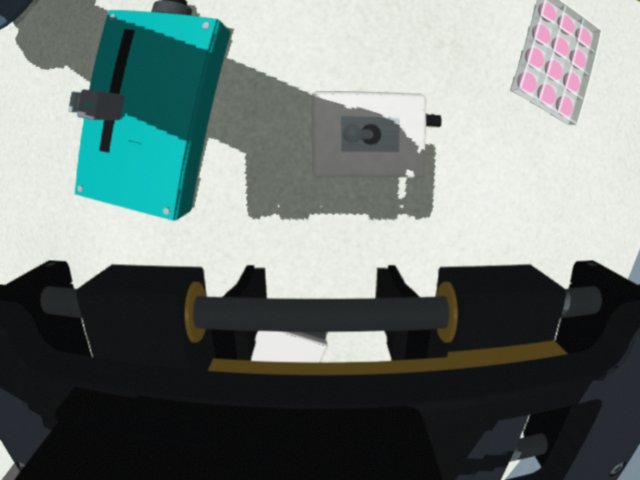

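View pics/c8.png

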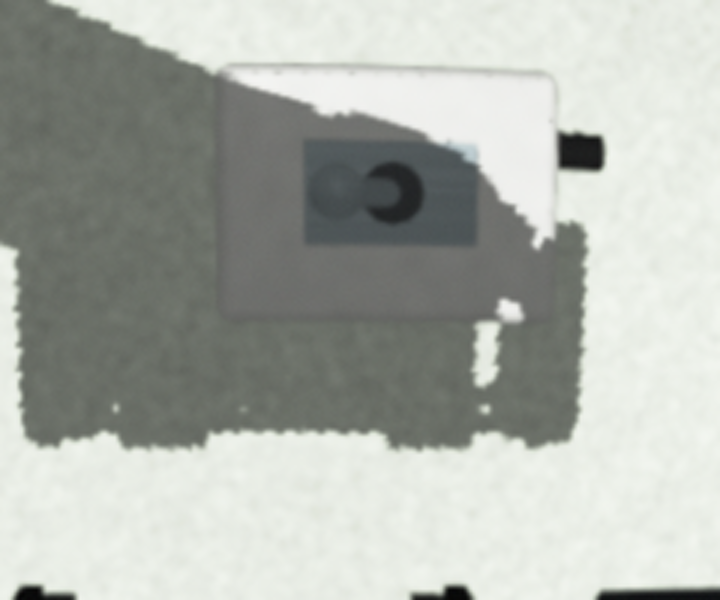

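The switch box spans px (313,92)–(425,176), the ball is at (352,134), left of the dark boot at (371,134). So it leans toward the robot and is off.

```bash
python3 - <<'E'
from h import *
import pickle
f=pickle.load(open('w6.pkl','rb'))
px=lambda a,b:(240+a/3,70+b/3)
P={}
for n,p,h in [('tl',(220,66),.045),('tr',(555,73),.045),('br',(554,319),.045),('bl',(220,318),.045),('ball',(337,191),.091),('base',(392,192),.045),('plTL',(304,139),.045),('plBR',(478,245),.045)]:
    P[n]=wray(f,px(*p),h)[0]; print(n,P[n].round(4))
c=(P['tl']+P['tr']+P['br']+P['bl'])/4;print('centre',c)
for a,b in(('tl','tr'),('bl','br')): d=P[b]-P[a];print(np.hypot(*d[:2]),np.degrees(np.arctan2(d[1],d[0])))
for a,b in(('bl','tl'),('br','tr')): d=P[b]-P[a];print(np.hypot(*d[:2]),np.degrees(np.arctan2(-d[0],d[1])))
d=P['ball']-c;print('ball-c',d, np.degrees(np.arctan2(-d[1],-d[0])))
E
```

```text
tl [ 0.4737 -0.1205  0.045 ]
tr [ 0.5663 -0.0921  0.045 ]
br [ 0.5882 -0.1615  0.045 ]
bl [ 0.494  -0.1902  0.045 ]
ball [ 0.512  -0.1467  0.091 ]
base [ 0.5308 -0.141   0.045 ]
plTL [ 0.5024 -0.1339  0.045 ]
plBR [ 0.5594 -0.148   0.045 ]
centre [ 0.53055402 -0.14108219  0.045     ]
0.09687517817016283 17.011825838624183
0.0984838531121079 16.95022312665995
0.07267995936628822 16.268508827472818
0.07278277488660281 17.535917157946674
ball-c [-0.01853343 -0.00566015  0.046     ] 16.98279526481858
```

```bash
python3 go.py .4732 -.1585 .16 17; python3 -m handwheel '[[0,[0,-1.7,-7],[-0.01,0,0]],[0,[3,-1.7,-7],[-0.01,0,0]],[0,[5.9,-1.7,-7],[-0.01,0,0]],[0,[5.9,-1.7,-7],[-0.01,0,0]],[0,[5.9,-1.7,-7],[-0.01,0,0]]]'
python3 -m handwheel '[[0,[0,0,0],[0,0,0]],[0,[0,0,0],[0,0,0]]]'; python3 go.py .4732 -.1585 .09 17
```

```text
t 7.23 tcp [ 0.5099 -0.2184  0.2188] yaw 16.56 F [0.7 0.6 0.4] w 0.603 q [ 0.83  0.36 -0.63  1.82  0.24  1.04  0.39]
shift [ 5.89 -1.81 -6.78] rot [-0.008 -0.002  0.   ]
time_s: 7.65
tcp_pos: [0.4732, -0.1554, 0.16]
eef_rot: [0.569, 0.419, 0.57, -0.419]
force: [-0.1, 0.2, 0.6]
gripper_width: 0.308
time_s: 7.82
tcp_pos: [0.4754, -0.1578, 0.1621]
eef_rot: [0.57, 0.421, 0.568, -0.42]
force: [0.0, -0.2, 0.4]
gripper_width: 0.155
t 7.82 tcp [ 0.4754 -0.1578  0.1621] yaw 17.07 F [ 0.  -0.2  0.4] w 0.155 q [ 0.77  0.34 -0.65  2.    0.27  0.88  0.28]
shift [ 7.21 -0.25 -0.01] rot [ 0.001  0.002 -0.003]
```

```bash
python3 -m handwheel '[[0,[0,-0.3,0],[0,0,0]],[0,[2,-0.3,0],[0,0,0]],[0,[4.5,-0.3,0],[0,0,0]],[0,[7,-0.3,0],[0,0,0]],[0,[7,-0.3,0],[0,0,0]]]'
python3 -m handwheel '[[0,[0,0,0],[0,0,0]]]'; python3 go.py .5306 -.141 .09 17
python3 - <<'E'
from h import *
import pickle
f=grab_frame('side')
c=f['img'][130:280,310:480];cv2.imwrite('pics/c9.png',cv2.resize(c,None,fx=4,fy=4,interpolation=2)[:,:,::-1])
E
```

```text
time_s: 8.23
tcp_pos: [0.4682, -0.1587, 0.0876]
eef_rot: [0.566, 0.42, 0.571, -0.421]
force: [-1.4, 0.0, 0.5]
gripper_width: 0.003
time_s: 8.32
tcp_pos: [0.4705, -0.1587, 0.0905]
eef_rot: [0.568, 0.42, 0.569, -0.42]
force: [0.5, 0.2, -0.3]
gripper_width: 0.004
t 8.32 tcp [ 0.4705 -0.1587  0.0905] yaw 17.05 F [ 0.5  0.2 -0.3] w 0.004 q [ 0.72  0.44 -0.59  2.06  0.36  0.74  0.19]
shift [0.04 6.26 0.07] rot [ 0.001 -0.001  0.001]
```

View pics/c9.png

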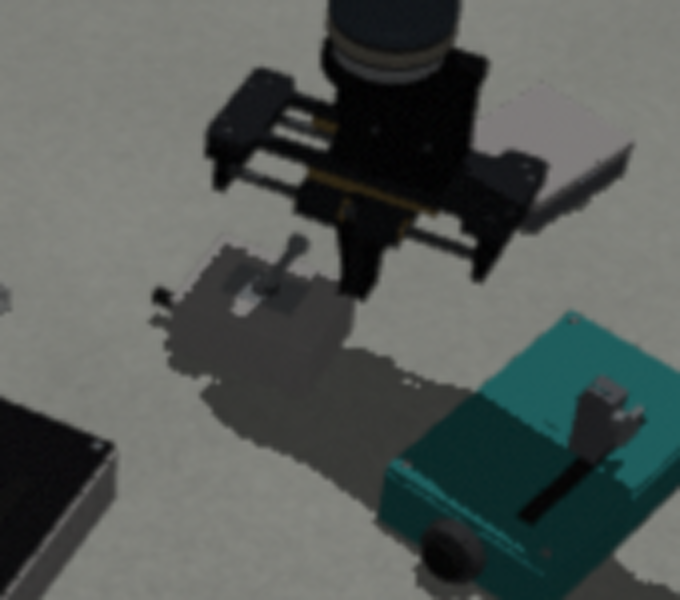

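```bash
python3 -m handwheel '[[0,[0,1.2,0],[0,0,0]],[0,[0,2.2,0],[0,0,0]],[0,[0,3.0,0],[0,0,0]],[0,[0,3.8,0],[0,0,0]],[0,[0,4.6,0],[0,0,0]]]'
python3 -m handwheel '[[0,[0,0,0],[0,0,0]],[0,[0,0,0],[0,0,0]]]'; python3 go.py .5306 -.141 .09 17
python3 - <<'E'
from h import *
import pickle
f=grab_frame('side')
c=f['img'][130:280,310:480];cv2.imwrite('pics/c10.png',cv2.resize(c,None,fx=4,fy=4,interpolation=2)[:,:,::-1])
E
```

```text
time_s: 8.78
tcp_pos: [0.515, -0.1452, 0.0912]
eef_rot: [0.569, 0.42, 0.569, -0.421]
force: [-3.1, -3.0, 4.1]
gripper_width: 0.004
time_s: 8.95
tcp_pos: [0.5161, -0.1442, 0.0908]
eef_rot: [0.569, 0.421, 0.568, -0.419]
force: [-0.2, -0.6, -1.0]
gripper_width: 0.007
t 8.95 tcp [ 0.5161 -0.1442  0.0908] yaw 17.14 F [-0.2 -0.6 -1. ] w 0.007 q [ 0.65  0.49 -0.58  1.98  0.38  0.77  0.14]
shift [0.09 1.48 0.12] rot [ 0.002  0.    -0.002]
```

View pics/c10.png

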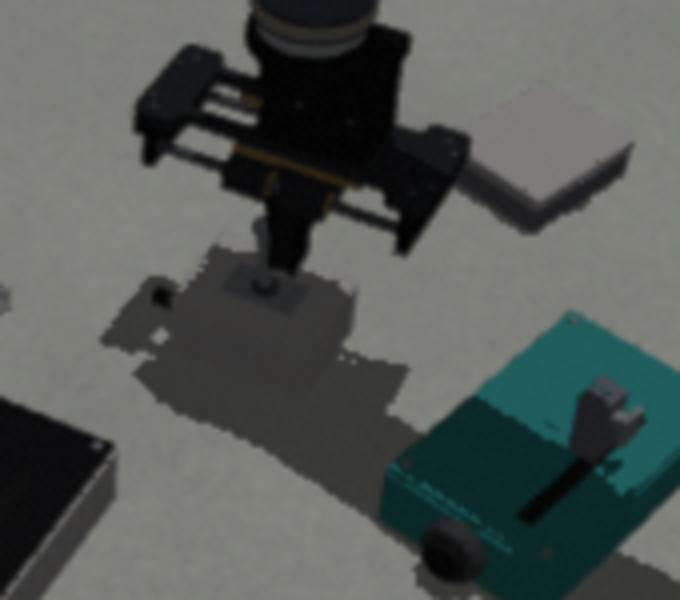

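The lever looks close to upright or past it, with the ball at (260,228) in the crop. I'll push a bit more.

```bash
python3 -m handwheel '[[0,[0,0.5,0],[0,0,0]],[0,[0,1.0,0],[0,0,0]],[0,[0,1.0,0],[0,0,0]]]'
python3 go.py .5306 -.141 .09 17
python3 - <<'E'
from h import *
import pickle
f=grab_frame('side')
c=f['img'][130:280,310:480];cv2.imwrite('pics/c11.png',cv2.resize(c,None,fx=4,fy=4,interpolation=2)[:,:,::-1])
E
```

```text
time_s: 9.25
tcp_pos: [0.5253, -0.1416, 0.0906]
eef_rot: [0.569, 0.42, 0.569, -0.42]
force: [0.2, 0.3, -0.4]
gripper_width: 0.009
t 9.25 tcp [ 0.5253 -0.1416  0.0906] yaw 17.1 F [ 0.2  0.3 -0.4] w 0.009 q [ 0.63  0.51 -0.58  1.96  0.38  0.78  0.14]
shift [0.06 0.52 0.1 ] rot [ 0.002 -0.    -0.001]
```

View pics/c11.png

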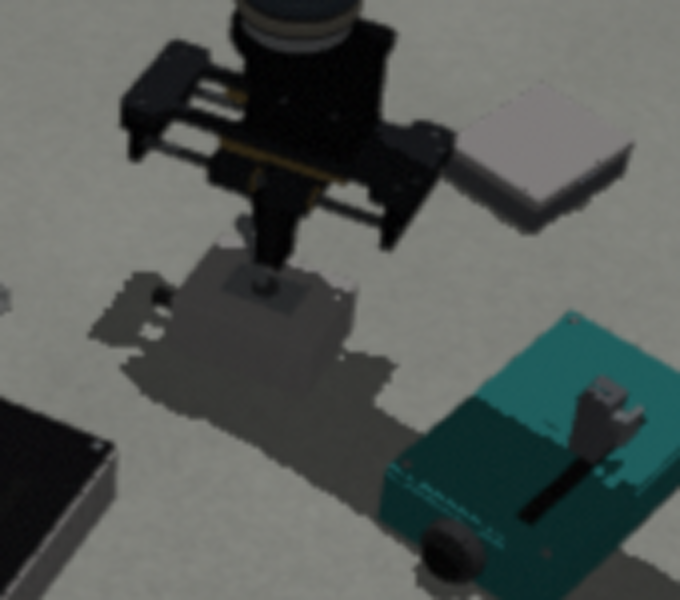

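The lever now leans to the far side, with no force on the tool. I'll back off the way I came and rise.

```bash
python3 -m handwheel '[[0,[0,-2,0],[0,0,0]],[0,[0,-5,0],[0,0,0]],[0,[-4,-5,0],[0,0,0]],[0,[-8,-5,0],[0,0,0]],[0,[-12,-5,0],[0,0,0]]]'
python3 -m handwheel '[[0.3,[-1,0,4],[0,0,0]],[0.3,[-1,0,7],[0,0,0]],[0.3,[-1,0,7],[0,0,0]],[0.3,[-1,0,7],[0,0,0]]]'
python3 go.py .5306 -.141 .09 17
python3 - <<'E'
from h import *
for n,(a,b,c,d) in (('wrist',(0,480,0,640)),('side',(160,320,230,430)),('scene',(205,305,200,400))):
    f=grab_frame(n);save('f_'+n,f)
    k=800/(d-c) if (d-c)<640 else 1
    cv2.imwrite('pics/fc_'+n+'.png',cv2.resize(f['img'][a:b,c:d],None,fx=min(k,600/(b-a)),fy=min(k,600/(b-a)),interpolation=2)[:,:,::-1])
    W=world(f) if n!='wrist' else None
E
```

```text
time_s: 9.72
tcp_pos: [0.4753, -0.1566, 0.2113]
eef_rot: [0.568, 0.42, 0.569, -0.42]
force: [2.9, -1.0, 0.5]
gripper_width: 0.012
time_s: 10.05
tcp_pos: [0.4968, -0.2255, 0.2203]
eef_rot: [0.568, 0.421, 0.568, -0.421]
force: [-0.8, 0.3, 0.2]
gripper_width: 0.221
t 10.05 tcp [ 0.4968 -0.2255  0.2203] yaw 16.85 F [-0.8  0.3  0.2] w 0.221 q [ 0.86  0.34 -0.64  1.84  0.24  1.04  0.42]
shift [13.03  5.68 -7.1 ] rot [-0.003 -0.    -0.   ]
```

View pics/fc_wrist.png

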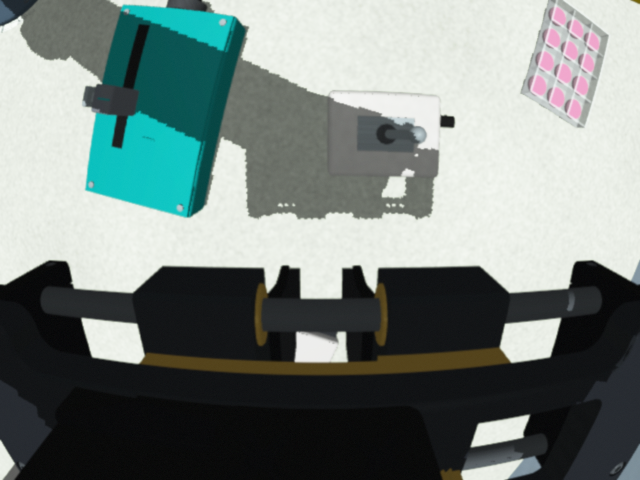

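View pics/fc_side.png

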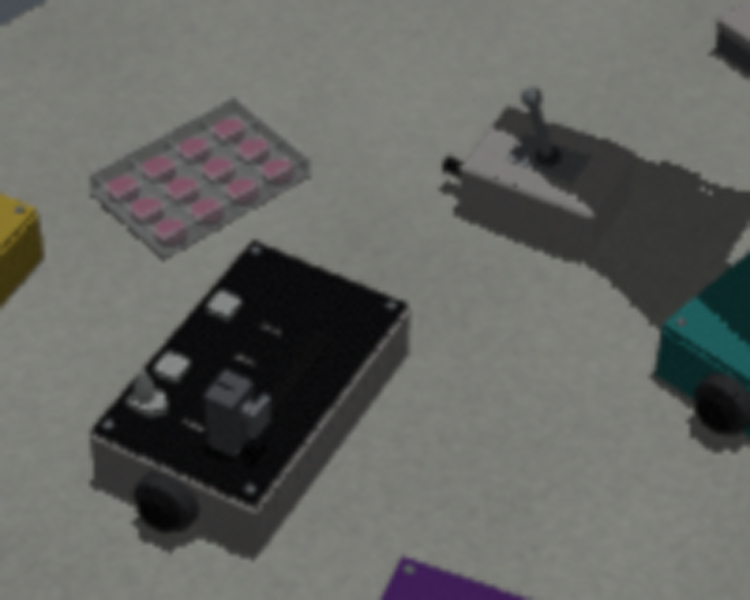

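View pics/fc_scene.png

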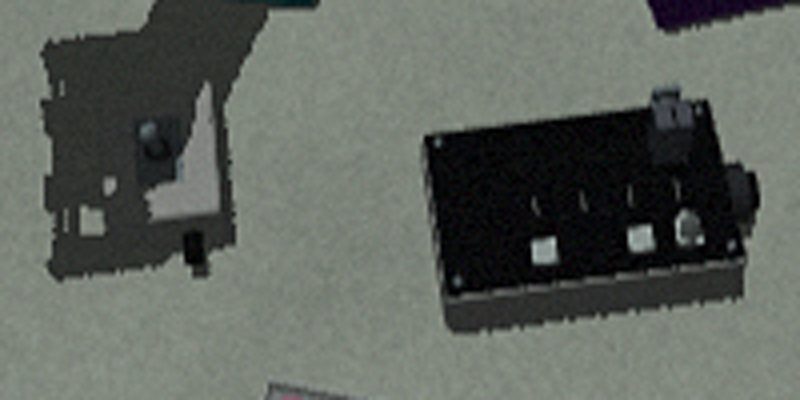

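The ball at (418,134) is now on the far side of its pivot at (386,133), so the lamp is on. The grip sits at the marker notch with its tab out, and the gripper touches nothing.

```bash
python3 -c "
from cell import *
print(close_job())"
```

```text
the job is handed in; nothing more can be done
None
```

The job is done and handed in at about 10.2 s. I pinched the tab and grip of the black filter unit, slid it about 60 mm to the +60 notch in line with the tall marker, and let go. Then I pushed the toggle lever over to its other side with the closed fingers and backed clear.

**Slider:** The last pictures show the grip on the marker's tick line. With the gripper away, the tab's outer face measured about 33.8 mm from the block's far face, against 33 mm expected when latched.

**Lamp switch:** The lever now leans to the box's +x side (on), and the force on the tool was near zero. The first push only looked to bring the lever near upright, so I pushed 1 cm more.

**Bystanders:** The gripper went nowhere near the well plate, bottle or slide box. I didn't measure their positions again; the well plate looked unmoved.

**Disagreement:** The scene and side cameras differed by about 10 mm in x. I used the wrist camera instead, which matched the known sizes to about 2 mm.

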